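# Close the gap in the bar organiser

### The job

The wooden bar organiser has one open gap left between its two modules (the one with the steel cup and the one with the jigger). Of the three loose wooden blanks on the worktop, pick the one whose width fills that gap and set it in, rib up, all the way down to the organiser's floor; leave the other two blanks standing where they are.

Things in the scene. Friction and masses are not known exactly. Their poses are not given: they have to be found in the camera images.
- gap (a point): centre of the gap's floor, 8 mm above the worktop, z up. The organiser: fixed dark wooden box 280 mm long (this point's y), 102 across (x), rim 48 mm above the worktop. Gap: upright sides, 52 mm wide (y), 86 long (x), 40 deep, between two modules level with the rim. In them, fixed, 93 mm from the gap's centre: a steel cup (+y, top 63 mm over the worktop) and a jigger (-y, top 97 mm).
- blank_narrow: loose wooden blank 24 mm wide (its y), 76 long (x); block 40 mm high, on it an upright finger rib 18 mm thick (y), 50 long (x), up to 80 mm above the underside. The lowest 10 mm of the block taper in by 6 mm on each side. Origin: centre of the underside, z up. Same either way round. 65 g. Take it by the rib from above.
- blank_middle: loose wooden blank 44 mm wide (its y), 76 long (x); block 40 mm high, on it an upright finger rib 18 mm thick (y), 50 long (x), up to 80 mm above the underside. The lowest 10 mm of the block taper in by 6 mm on each side. Origin: centre of the underside, z up. Same either way round. 84 to 168 g. Take it by the rib from above.
- blank_wide: loose wooden blank 64 mm wide (its y), 76 long (x); block 40 mm high, on it an upright finger rib 18 mm thick (y), 50 long (x), up to 80 mm above the underside. The lowest 10 mm of the block taper in by 6 mm on each side. Origin: centre of the underside, z up. Same either way round. 175 g. Take it by the rib from above.
Things that resemble listed ones, but are neither listed nor needed, are in the scene too. Leave any turquoise look-alike of the blank_middle alone.

How it is judged:
At the end, for the whole second after the job is handed in: The middle blank (44 mm) rests in the gap: within 15 mm of its centre, its underside less than 8 mm above the gap's floor, upright within 10 degrees, its width across the gap within 11 degrees, at rest. The narrow and the wide blank stand upright, each within 30 mm of where it started (horizontal distance between blank_middle and gap below 0.015 m and z of blank_middle in the frame of gap below 0.008 m and angle between blank_middle's own z axis and vertical below 0.17 rad and angle between the y axis of blank_middle and the y axis of gap, either way round below 0.2 rad and linear speed of blank_middle below 0.02 m/s and distance of each of blank_narrow, blank_wide from where it was at the start of the episode below 0.03 m and angle between each of blank_narrow, blank_wide's own z axis and vertical below 0.2 rad); the robot touches nothing.
It fails at once if the narrow blank is moved more than 50 mm (distance of blank_narrow from where it was at the start of the episode above 0.05 m).
It fails at once if the wide blank is moved more than 50 mm (distance of blank_wide from where it was at the start of the episode above 0.05 m).
It also fails if it takes over 32 s, if anything falls off the work surface, if the arm or the gripper's body presses on something with over 40 N, if the wrist force passes 120 N, or if a joint passes its speed limit or range.

### The arm

A 6-joint arm with a two-finger parallel gripper is mounted at the origin on a cart in front of the work surface, level with it; the furniture and walls round the work are solid. World frame = base frame: x ahead of the robot, y to its left, z up, the work surface at z = 0. Lengths are in m, angles in rad, forces in N, time in s.
With the tool pointing down it reaches from about 0.275 to 0.825 m from the base axis. Payload 4.9 kg.
Tool frame: the origin (TCP) lies between the finger pads; the fingertips stand tcp_to_tips ahead of it and the grasp point (between the pads) is the TCP (tcp_to_tips is the distance from the TCP to the fingertips, in m); z points along the fingers, y is the line along which they close (so a half turn about z gives the same grasp; the last joint's range is limited). The gripper opens to 85 mm and grips with 20 to 120 N. Pads are 22 mm wide; open, the fingers measure 114 mm over their backs; the gripper's body (76 mm by 85 mm) begins 54 mm behind the grasp point. The pads swing forward as they close: fully open they stand 13 mm farther back than shut.
Start: joints at [-1.411, 0.326, -0.193, 1.052, 0, 1.437], TCP at [0.159, -0.526, 0.22] pointing down, gripper open.
Joint ranges: [-2.65, 2.65], [-0.97, 1.79], [-1.3, 1.35], [-1.93, 2.1], [-1.47, 1.37], [-3.14, 3.14]. Speed limits (rad/s): [2.57, 2.57, 3.14, 3.14, 3.14, 3.14].

### API

Orientations are given as a unit quaternion [w, x, y, z].
In Python, from rig import * gives the robot as it stands.
- The arm moves only by the shell command python3 -m handwheel 'ROWS' [FORCE]. ROWS is JSON, one flat list of numbers, 7 for each row, row after row: the shift along the tool's x, y, z scaled (see below), then the turn, a rotation vector about the tool's x, y, z scaled (see below), then the opening, from -1 (shut) to 1 (fully open). In form: [dx, dy, dz, rx, ry, rz, gripper, dx, dy, dz, rx, ry, rz, gripper, ...]. A call has 1 to 20 rows; each row is the pose to reach, as a shift and turn from the pose commanded when the call began, along the tool's axes at that moment; what a row does not reach only later rows make up. The controller multiplies each number of a shift by 0.12 m and each number of a turn by 30 degrees. A row lasts 1/12 s, in which the tool goes at most 41.7 mm and 7.16 degrees, less where a joint would pass 70% of its speed; a pose out of reach is approached as far as the arm can. A call with a number of a shift or a turn outside -1 to 1 is refused whole. A call with a gripper value outside its range is refused whole. The fingers move at their own pace and stop on an object; FORCE is the grip in N (left out, the last holds). Time passes only in rows, so rows that repeat a pose let the fingers close. It gives the time, the measured TCP pose, the force, the opening and the grip force at its end, in the units of the state.
- observe(): the state, without advancing time (a new reading comes with each control period).
- snapshot(name): name is "scene" or "top" or "wrist"; returns (picture, depth): 480x640x3 uint8, red, green, blue; 480x640 float32, m along the optical axis (not along the pixel's ray), 0 where there is no reading.
- camera_model(name): a dict with "vertical_fov" (degrees; the focal length in pixels is half the picture's height over the tangent of half this angle, whatever the lens; pixels are square), "cx", "cy" (the principal point, pixels), "D" ([k1, k2, p1, p2, k3] as OpenCV has them; the pictures are not rectified), "R" (3x3) and "t" (3): a world point X has camera coordinates R X + t. Camera axes: x right, y down, z forward; pixel columns grow to the right and rows downward; lengths in m; the calibration is good to about 2 mm. A picture is of the moment at which its call begins: read the wrist's pose just before it. camera_model takes no time and is no camera call; for the wrist camera it gives the pose at the moment of the call.
- sign_off(): hands the job in; it is judged then, once.
Trained networks look in the newest picture that a camera, given by its name, has taken for a name from the list of things; names that differ only in an ending like _2 or _b are one class to them, and where a whole thing is asked for, a point or a joint stands for the part that bears it (a point fixed in the world has none). Each returns a list of dicts, best first, with "conf" (0 to 1); they miss things now and then, are a little off and sometimes report something else, mostly with a low value. They report only what shows in the picture. A call takes as long as a camera call. They do not tell look-alikes from the thing itself.
- look_for(camera, target): "point" ([x, y, z] in m, in world coordinates, good to about 4 mm: the middle of the surface that is visible of it).
The state is a dict: "clock": time; "qpos": joint angles; "joint_vel": joint speeds; "joint_torque": joint torques, N m; "tcp_pos": TCP position; "tcp_rot": TCP orientation; "ft_force": force on the tool from outside, world axes, zero at the start; "moment": the same for the moment, N m; "finger_gap": finger opening in m; "gripper_force": force on a finger pad.
Only numpy, scipy, OpenCV 4.12 (cv2) and the standard library are available. Lean on these libraries where they do the work, as an engineer would, in place of code of your own. Each camera call takes 0.05 s, during which the arm holds its last target. There are 200 camera calls.

## Working session

There is one attempt and no reset: what is moved stays moved. The work goes in short steps, Python scripts to look and compute and a shell command to move; the robot and the scene stay as the last step left them, time stands still between calls to the robot, and variables do not carry over. Pictures are saved under pics/ and viewed, at most 10 in all, crops included, and the job is handed in when it is done.

```bash
mkdir -p pics
python3 - <<'E'
from rig import *
import cv2,numpy as np
s=observe();print({k:np.round(v,3).tolist() for k,v in s.items()}, s.keys())
for c in("scene","top"):
    p,d=snapshot(c);cv2.imwrite(f"pics/{c}0.png",p[:,:,::-1]);np.save(f"{c}_d.npy",d);np.save(f"{c}_p.npy",p)
    m=camera_model(c);print(c,m)
    for n in("blank_narrow","blank_middle","blank_wide","gap"):
        print(n,[(np.round(r["point"],3).tolist(),round(r["conf"],2)) for r in look_for(c,n)])
E
```

```text
{'clock': 0.0, 'qpos': [-1.411, 0.327, -0.194, 1.052, 0.0, 1.437], 'joint_vel': [0.001, -0.0, 0.001, 0.001, 0.0, 0.001], 'joint_torque': [-0.0, -44.34, 26.244, 0.016, -0.0, 0.0], 'tcp_pos': [0.159, -0.526, 0.22], 'tcp_rot': [-0.001, 0.989, 0.146, 0.0], 'ft_force': [0.243, 0.128, -0.056], 'moment': [-0.068, -0.006, -0.001], 'gripper_force': 0.0, 'finger_gap': 0.085} dict_keys(['clock', 'qpos', 'joint_vel', 'joint_torque', 'tcp_pos', 'tcp_rot', 'ft_force', 'moment', 'gripper_force', 'finger_gap'])
scene {'vertical_fov': 44.899361979804134, 'cx': 321.90890344076865, 'cy': 239.94740185188112, 'D': array([-0.04831604,  0.        ,  0.        ,  0.        ,  0.        ]), 'R': array([[-0.88188408, -0.47142763,  0.00603775],
       [-0.28746789,  0.5275181 , -0.79942909],
       [ 0.37368793, -0.70673945, -0.60073012]]), 't': array([0.43049407, 0.2378365 , 0.89431414])}
blank_narrow [([0.449, -0.034, 0.041], 0.57)]
blank_middle [([0.589, 0.109, 0.05], 0.69), ([0.516, -0.258, 0.043], 0.63), ([0.548, -0.149, 0.04], 0.63)]
blank_wide [([0.448, 0.143, 0.038], 0.77)]
gap [([0.518, -0.258, 0.043], 0.66), ([0.589, 0.107, 0.05], 0.65)]
top {'vertical_fov': 48.24163423706603, 'cx': 320.3155553649605, 'cy': 240.09984940453458, 'D': array([-0.15405254,  0.        ,  0.        ,  0.        ,  0.        ]), 'R': array([[-3.23348665e-04, -9.99742612e-01, -2.26849000e-02],
       [-9.95113129e-01,  2.56161226e-03, -9.87081465e-02],
       [ 9.87408502e-02,  2.25421247e-02, -9.94857828e-01]]), 't': array([-0.06850799,  0.54005103,  0.95004389])}
blank_narrow [([0.45, -0.048, 0.075], 0.59)]
blank_middle [([0.52, -0.26, 0.042], 0.86), ([0.553, -0.16, 0.039], 0.62)]
blank_wide [([0.457, 0.123, 0.038], 0.73)]
gap [([0.6, 0.075, 0.051], 0.73)]
```

View pics/top0.png

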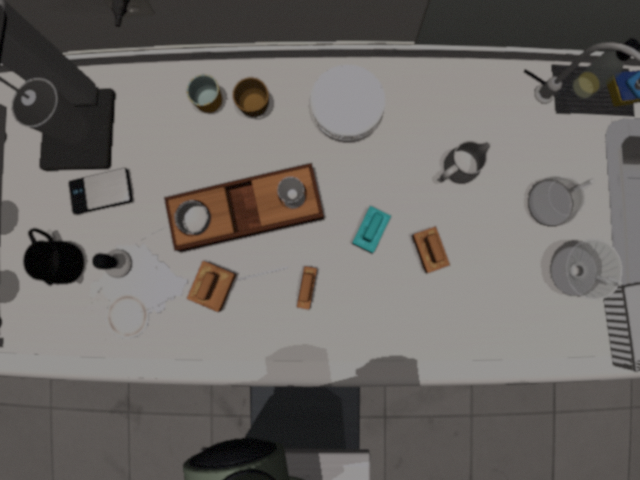

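View pics/scene0.png

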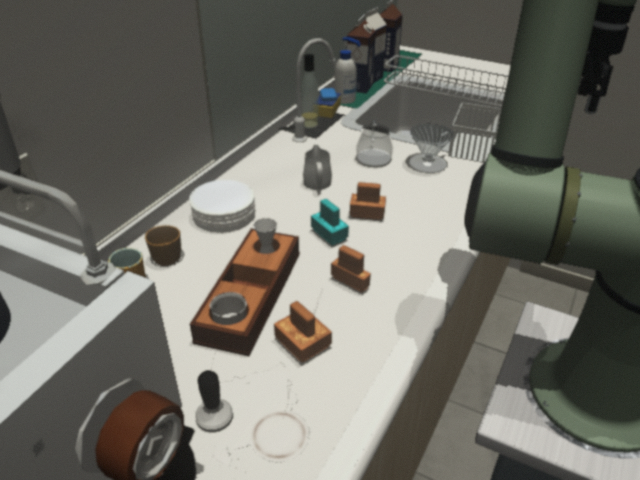

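Top view: wooden middle blank at (431,249), turquoise look-alike (371,229), narrow (307,287), wide (212,286). The gap lies at about (243,206), between the cup (192,217) and the jigger (291,192). Next I measure poses from depth.

```bash
cat > h.py <<'E'
from rig import *
import cv2,numpy as np
def cloud(c,d,m=None):
    m=m or camera_model(c); f=240/np.tan(np.radians(m["vertical_fov"]/2))
    K=np.array([[f,0,m["cx"]],[0,f,m["cy"]],[0,0,1]])
    v,u=np.mgrid[:480,:640]
    q=cv2.undistortPoints(np.stack([u,v],-1).reshape(-1,1,2).astype(float),K,m["D"]).reshape(-1,2)
    P=np.c_[q,np.ones(len(q))]*d.reshape(-1,1)
    W=(P-m["t"])@np.asarray(m["R"]); W[d.ravel()==0]=9
    return W.reshape(480,640,3)
def rect(W,c,r,z0,z1):
    P=W.reshape(-1,3);k=(np.linalg.norm(P[:,:2]-c,axis=1)<r)&(P[:,2]>z0)&(P[:,2]<z1);Q=P[k]
    (cx,cy),wh,a=cv2.minAreaRect((Q[:,:2]*1000).astype(np.float32))
    if wh[0]<wh[1]: wh=wh[::-1];a+=90
    return len(Q),np.round([cx,cy],1),np.round(wh,1),"long axis deg",round((a+90)%180-90,1),"z",np.round(np.median(Q[:,2]),4),"mean",np.round(Q[:,:2].mean(0)*1000,1)
E
python3 - <<'E'
from h import *
for c in("top","scene"):
    W=cloud(c,np.load(c+"_d.npy"))
    if c=="top":
        for u,v in((431,249),(371,229),(307,287),(212,286),(243,206),(400,330)): print(u,v,W[v,u].round(4))
    for n,p in(("mid",(.52,-.26)),("turq",(.553,-.155)),("nar",(.45,-.04)),("wide",(.452,.13))):
        print(c,n,"rib",rect(W,p,.06,.06,.095)); print("   block",rect(W,p,.06,.03,.046))
    print(c,"org",rect(W,(.595,.08),.17,.04,.053)); print(" floor",rect(W,(.59,.08),.045,.0,.02))
E
```

```text
431 249 [ 0.519  -0.2615  0.077 ]
371 229 [ 0.5535 -0.1578  0.0803]
307 287 [ 0.4542 -0.0475  0.0756]
212 286 [0.4557 0.1206 0.0621]
243 206 [0.6064 0.0764 0.0084]
400 330 [ 0.3751 -0.2162 -0.003 ]
top mid rib (333, array([ 521.8, -269.5]), array([48.6, 19.1]), 'long axis deg', 20.2, 'z', np.float64(0.0784), 'mean', array([ 521.2, -268. ]))
   block (672, array([ 521.8, -269.3]), array([74.9, 45.9]), 'long axis deg', 19.4, 'z', np.float64(0.0392), 'mean', array([ 520. , -266.1]))
top turq rib (301, array([ 558.5, -161.7]), array([49.8, 17.8]), 'long axis deg', -26.9, 'z', np.float64(0.0787), 'mean', array([ 557.5, -161.6]))
   block (724, array([ 558.6, -162.1]), array([76.1, 44.2]), 'long axis deg', -26.4, 'z', np.float64(0.0392), 'mean', array([ 556.6, -160.9]))
top nar rib (297, array([454. , -44.6]), array([48.1, 18.4]), 'long axis deg', -10.8, 'z', np.float64(0.0785), 'mean', array([454. , -44.9]))
   block (258, array([453.9, -44.7]), array([74.4, 24.4]), 'long axis deg', -10.8, 'z', np.float64(0.0394), 'mean', array([453.3, -46.5]))
top wide rib (348, array([456.7, 129.8]), ar
[... 1240 characters left out ...]
 block (366, array([454.3, -44.2]), array([77.8, 26.9]), 'long axis deg', -9.9, 'z', np.float64(0.0399), 'mean', array([449.4, -37.2]))
scene wide rib (450, array([456. , 130.5]), array([52.1, 19.8]), 'long axis deg', -22.4, 'z', np.float64(0.0784), 'mean', array([453.8, 134.2]))
   block (1076, array([456.4, 130.8]), array([79.5, 66. ]), 'long axis deg', -20.4, 'z', np.float64(0.0406), 'mean', array([450.1, 142.2]))
scene org (4987, array([548.2,  58.3]), array([284.2, 209.1]), 'long axis deg', -76.7, 'z', np.float64(0.0483), 'mean', array([579. ,  92.3]))
 floor (244, array([581.8,  55.5]), array([87.1, 35.3]), 'long axis deg', -19.5, 'z', np.float64(0.0103), 'mean', array([589.5,  51.3]))
```

```bash
cat >> h.py <<'E'
from scipy.spatial.transform import Rotation as R
def plan(p,yaw):
    "shift/turn numbers from the present pose to TCP p (m), pointing down, tool x at yaw deg"
    s=observe();q=np.asarray(s["tcp_rot"]);T=R.from_quat(q[[1,2,3,0]])
    G=R.from_matrix(np.c_[[np.cos(np.radians(yaw)),np.sin(np.radians(yaw)),0],[np.sin(np.radians(yaw)),-np.cos(np.radians(yaw)),0],[0,0,-1]])
    print("t",round(s["clock"],2),"at",np.round(s["tcp_pos"],4),"shift",np.round(T.inv().apply(np.array(p)-s["tcp_pos"])/.12,3),"turn",np.round((T.inv()*G).as_rotvec(degrees=True)/30,3))
E
python3 - <<'E'
import rig
from h import *
print([k for k in dir(rig) if k[0]!="_"], getattr(rig,"tcp_to_tips",None))
W=cloud("top",np.load("top_d.npy")); 
W2=W.copy(); W2[np.linalg.norm(W[...,:2]-[.456,.13],axis=2)<.058]=9
print("org",rect(W2,(.592,.074),.158,.042,.053)); print("floor",rect(W2,(.592,.074),.06,.004,.012))
W=cloud("scene",np.load("scene_d.npy")); 
W2=W.copy(); W2[np.linalg.norm(W[...,:2]-[.456,.13],axis=2)<.058]=9
print("org",rect(W2,(.592,.074),.158,.042,.053))
plan([.5216,-.2694,.16],20)
E
```

```text
['MotionError', 'camera_model', 'look_for', 'observe', 'sign_off', 'snapshot', 'tcp_to_tips'] 0.019
org (5540, array([557.6,  62. ]), array([280.3, 189.6]), 'long axis deg', -77.4, 'z', np.float64(0.0472), 'mean', array([599.6,  64.8]))
floor (1099, array([592.2,  66.8]), array([108.5,  76.1]), 'long axis deg', 2.8, 'z', np.float64(0.0074), 'mean', array([601. ,  74.5]))
org (4253, array([558.2,  61.2]), array([283.5, 189.8]), 'long axis deg', -77.3, 'z', np.float64(0.0487), 'mean', array([592.3,  87.3]))
t 0.5 at [ 0.1593 -0.5264  0.2204] shift [ 3.51  -1.176  0.503] turn [-0.     0.    -0.106]
```

```bash
python3 -m handwheel '[0.5,-0.17,0,0,0,-0.1,1, 1,-0.34,0,0,0,-0.1,1, 1,-0.34,0,0,0,-0.1,1, 1,-0.34,0,0,0,-0.1,1, 1,-0.34,0,0,0,-0.1,1]' && python3 -m handwheel '[1,-0.34,0,0,0,0,1, 1,-0.34,0,0,0,0,1, 1,-0.34,0,0,0,0,1, 1,-0.34,0,0,0,0,1]' && python3 -m handwheel '[1,-0.34,0,0,0,0,1, 1,-0.34,0,0,0,0,1, 1,-0.34,0,0,0,0,1, 1,-0.34,0,0,0,0,1, 1,-0.34,0,0,0,0,1]'
python3 - <<'E'
from h import *
plan([.5216,-.2694,.16],20)
p,d=snapshot("wrist");cv2.imwrite("pics/w1.png",p[:,:,::-1]);W=cloud("wrist",d)
for z in((.06,.095),(.03,.046)):print(rect(W,(.5216,-.2694),.06,*z))
print(look_for("wrist","blank_middle")[:3])
E
```

```text
clock: 0.92
tcp_pos: [0.2639, -0.4514, 0.2206]
tcp_rot: [0.0, 0.985, 0.174, -0.0]
ft_force: [0.5, -0.3, -0.2]
finger_gap: 0.0855
gripper_force: 0.0
clock: 1.25
tcp_pos: [0.3647, -0.3707, 0.2205]
tcp_rot: [-0.0, 0.985, 0.175, 0.001]
ft_force: [-0.8, -0.3, 0.1]
finger_gap: 0.0856
gripper_force: 0.0
clock: 1.67
tcp_pos: [0.4611, -0.2945, 0.2202]
tcp_rot: [0.0, 0.985, 0.173, -0.0]
ft_force: [0.4, -0.1, -0.3]
finger_gap: 0.0856
gripper_force: 0.0
t 1.67 at [ 0.4611 -0.2945  0.2202] shift [ 0.545 -0.025  0.502] turn [ 0.001  0.001 -0.001]
(1549, array([ 521.9, -270.9]), array([49.3, 17.9]), 'long axis deg', 19.0, 'z', np.float64(0.0792), 'mean', array([ 522.2, -271. ]))
(3140, array([ 521.5, -271.1]), array([75.9, 43.8]), 'long axis deg', 19.1, 'z', np.float64(0.0395), 'mean', array([ 522.6, -270.7]))
[{'point': [0.5565, -0.1713, 0.0399], 'conf': 0.81}, {'point': [0.5282, -0.2721, 0.0424], 'conf': 0.74}]
```

View pics/w1.png

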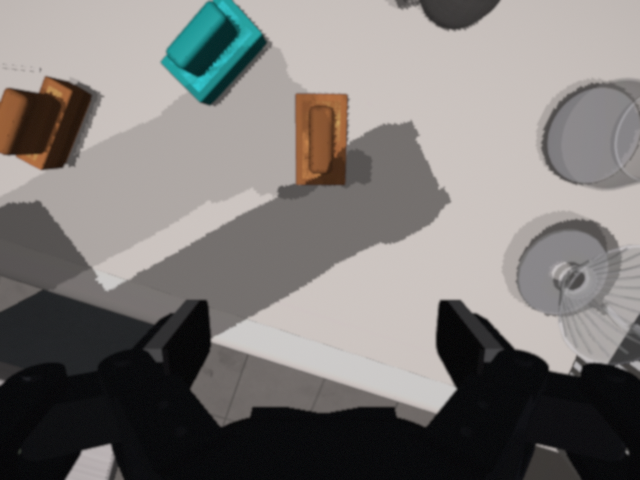

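Wrist view: the wooden middle blank at (321,139) is aligned with the tool, and the turquoise one is clear at (213,50). Descending.

```bash
python3 -m handwheel '[0.3,-0.01,0.1,0,0,0.03,0.5, 0.545,-0.01,0.3,0,0,0.03,0.3, 0.545,-0.01,0.6,0,0,0.03,0.3, 0.545,-0.01,0.8,0,0,0.03,0.3, 0.545,-0.01,0.8,0,0,0.03,0.3]' && python3 -m handwheel '[0,0,0.2,0,0,0,0.3, 0,0,0.4,0,0,0,0.3, 0,0,0.47,0,0,0,0.3, 0,0,0.47,0,0,0,0.3, 0,0,0.47,0,0,0,0.3]'
python3 - <<'E'
from h import *
plan([.5218,-.2705,.067],19)
E
```

```text
clock: 2.18
tcp_pos: [0.5171, -0.2707, 0.1191]
tcp_rot: [-0.003, 0.987, 0.163, -0.004]
ft_force: [-0.9, -0.4, -0.1]
finger_gap: 0.0554
gripper_force: 0.0
clock: 2.6
tcp_pos: [0.5212, -0.2724, 0.0691]
tcp_rot: [0.0, 0.987, 0.164, 0.0]
ft_force: [-0.6, 0.5, 0.5]
finger_gap: 0.0555
gripper_force: 0.0
t 2.6 at [ 0.5212 -0.2724  0.0691] shift [ 0.009 -0.013  0.018] turn [ 0.001 -0.    -0.005]
```

```bash
python3 -m handwheel '[0,0,0.02,0,0,0,-0.2, 0,0,0.02,0,0,0,-0.6, 0,0,0.02,0,0,0,-1, 0,0,0.02,0,0,0,-1, 0,0,0.02,0,0,0,-1, 0,0,0.02,0,0,0,-1, 0,0,0.02,0,0,0,-1]' 70 && python3 -m handwheel '[0,0,-0.1,0,0,0,-1, 0,0,-0.3,0,0,0,-1, 0,0,-0.6,0,0,0,-1, 0,0,-0.9,0,0,0,-1, 0,0,-1,0,0,0,-1, 0,0,-1,0,0,0,-1, 0,0,-1,0,0,0,-1]'
python3 - <<'E'
from h import *
s=observe();print(s["ft_force"],s["moment"])
p,d=snapshot("wrist");cv2.imwrite("pics/w2.png",p[:,:,::-1])
plan([.592,.0725,.18],12.7)
E
```

```text
clock: 3.18
tcp_pos: [0.5222, -0.2715, 0.0671]
tcp_rot: [0.001, 0.986, 0.165, 0.001]
ft_force: [-1.7, 0.6, 4.8]
finger_gap: 0.0141
gripper_force: 68.4
clock: 3.77
tcp_pos: [0.5219, -0.2712, 0.1862]
tcp_rot: [0.001, 0.986, 0.165, 0.001]
ft_force: [0.4, -0.4, -2.1]
finger_gap: 0.0142
gripper_force: 68.5
[ 0.44787653 -0.3919876  -2.11980873] [ 0.02560224 -0.00188828 -0.02153098]
t 3.82 at [ 0.521  -0.2707  0.1847] shift [ 1.488 -2.513  0.041] turn [-0.002  0.002  0.208]
```

View pics/w2.png

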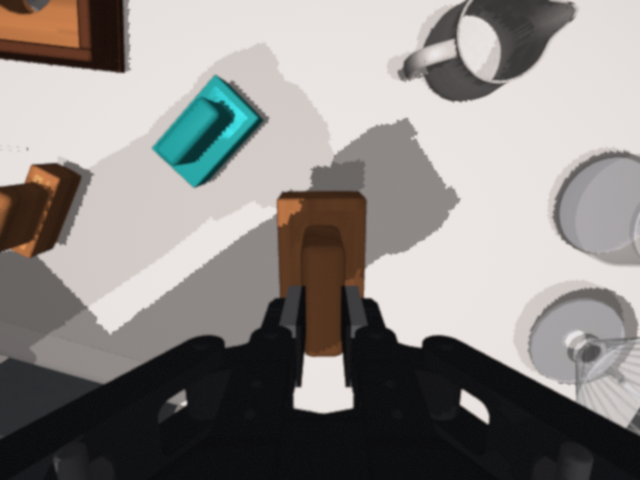

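```bash
python3 -m handwheel '[0.1,-0.2,-0.2,0,0,0,-1, 0.25,-0.45,-0.25,0,0,0,-1, 0.4,-0.65,-0.25,0,0,0,-1, 0.5,-0.84,-0.25,0,0,0,-1, 0.5,-0.84,-0.25,0,0,0,-1]' && python3 -m handwheel '[0.1,-0.25,0,0,0,0,-1, 0.2,-0.5,0,0,0,0,-1, 0.2,-0.75,0,0,0,0,-1, 0.2,-0.9,0,0,0,0,-1, 0.2,-0.9,0,0,0,0,-1, 0.2,-0.9,0,0,0,0,-1]' && python3 -m handwheel '[0,-0.2,0,0,0,0.2,-1, 0,-0.45,0,0,0,0.2,-1, 0,-0.65,0,0,0,0.2,-1, 0,-0.65,0,0,0,0.2,-1, 0,-0.65,0,0,0,0.2,-1]'
python3 - <<'E'
from h import *
plan([.592,.0725,.2],12.7)
p,d=snapshot("wrist");cv2.imwrite("pics/w3.png",p[:,:,::-1]);W=cloud("wrist",d);np.save("W3.npy",W)
print("floor",rect(W,(.592,.0725),.055,.0,.02))
p,d=snapshot("top");W=cloud("top",d)
for n,p in(("nar",(.454,-.0445)),("wide",(.456,.13))): print(n,rect(W,p,.06,.06,.095))
E
```

```text
clock: 4.23
tcp_pos: [0.5447, -0.1513, 0.2134]
tcp_rot: [-0.002, 0.986, 0.167, -0.001]
ft_force: [-1.1, 0.5, -0.3]
finger_gap: 0.0141
gripper_force: 68.7
clock: 4.73
tcp_pos: [0.5321, -0.0458, 0.214]
tcp_rot: [-0.0, 0.986, 0.165, -0.001]
ft_force: [0.2, -0.8, -1.0]
finger_gap: 0.0138
gripper_force: 68.8
clock: 5.15
tcp_pos: [0.5077, 0.027, 0.2148]
tcp_rot: [0.0, 0.994, 0.113, -0.001]
ft_force: [-0.1, -0.6, -1.3]
finger_gap: 0.014
gripper_force: 68.9
t 5.15 at [0.5077 0.027  0.2148] shift [ 0.77  -0.212  0.123] turn [0.001 0.002 0.009]
floor (6386, array([590.3,  73.1]), array([106.3,  62.9]), 'long axis deg', 13.2, 'z', np.float64(0.0078), 'mean', array([601.2,  71.7]))
nar (301, array([453.9, -44.6]), array([48.1, 18.4]), 'long axis deg', -11.0, 'z', np.float64(0.0787), 'mean', array([453.8, -45. ]))
wide (0, array([0., 0.]), array([0., 0.]), 'long axis deg', 0.0, 'z', np.float64(nan), 'mean', array([nan, nan]))
  return _methods._mean(a, axis=axis, dtype=dtype,
  ret = ret.dtype.type(ret / rcount)
h.py:15: RuntimeWarning: Mean of empty slice.
  return len(Q),np.round([cx,cy],1),np.round(wh,1),"long axis deg",round((a+90)%180-90,1),"z",np.round(np.median(Q[:,2]),4),"mean",np.round(Q[:,:2].mean(0)*1000,1)
  ret = um.true_divide(
```

View pics/w3.png

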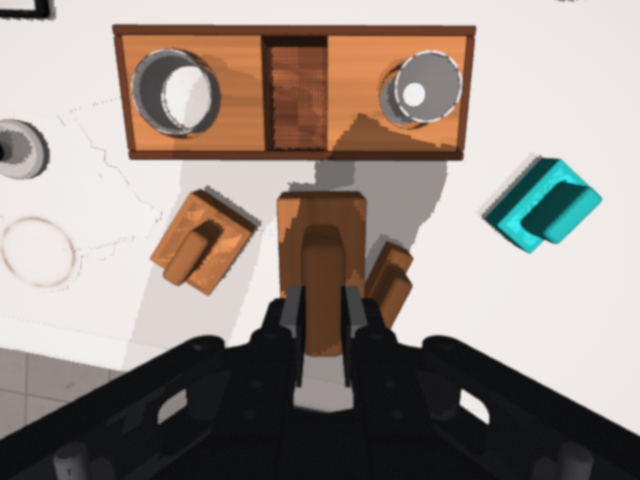

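Wrist view: the gap lies at about (297,95), between cup (187,95) and jigger (425,88), with the held block's edges parallel to it. Now refining the gap centre from this cloud.

Run:
```python
from h import *
W=np.load("W3.npy").reshape(-1,3)
P=W[(np.linalg.norm(W[:,:2]-[.592,.0725],axis=1)<.2)]
top=P[(P[:,2]>.044)&(P[:,2]<.051)]; top=top[top[:,0]>.5]
(c),wh,a=cv2.minAreaRect((top[np.linalg.norm(top[:,:2]-[.592,.0725],axis=1)<.158][:,:2]*1000).astype(np.float32));print("org",np.round(c,1),np.round(wh,1),a)
for yaw in(12.3,13,13.6):
    t=np.radians(yaw);ex=np.array([np.cos(t),np.sin(t)]);ey=np.array([-ex[1],ex[0]])
    c=np.array([.592,.0725]);l=(top[:,:2]-c)@np.c_[ex,ey]*1000
    mid=l[(abs(l[:,0])<38)]; y=mid[:,1]; lo=y[(y<0)].max();hi=y[y>0].min()
    s=l[abs(l[:,1])<20]; x=s[:,0]
    xi=(x[x<0].max() if (x<0).any() else None, x[x>0].min() if (x>0).any() else None)
    print(yaw,"gap y edges",round(lo,1),round(hi,1),"x inner",xi,"x outer",x.min(),x.max(),"org y",l[:,1].min(),l[:,1].max(), "z",np.median(top[:,2]))
    q=c+((lo+hi)/2000)*ey+(sum(xi)/2000)*ex;print(q.round(4))
# held block relative to tool: front face of block
s=observe();t=np.asarray(s["tcp_pos"]);yaw=np.radians(13)
H=W[(np.linalg.norm(W[:,:2]-t[:2],axis=1)<.07)&(W[:,2]>.17)&(W[:,2]<.196)]
ex=np.array([np.cos(yaw),np.sin(yaw)]);ey=np.array([-ex[1],ex[0]]);l=(H[:,:2]-t[:2])@np.c_[ex,ey]*1000
print("held",len(l),np.percentile(l,[1,99],axis=0).round(1))
plan([.592,.0725,.2],13)
```

```text
org [601.2  70.5] [101.6 280.5] 12.930087089538574
12.3 gap y edges -0.0 0.0 x inner (np.float64(-33.88048379496673), np.float64(50.699031650222544)) x outer -41.54089344380937 59.219681429424284 org y -144.61712714464417 136.43617049403645 z 0.04782672211091337
[0.6002 0.0743]
13 gap y edges -0.2 0.4 x inner (np.float64(-34.00342277784532), np.float64(50.62873465597009)) x outer -41.419909960502565 59.15052778542949 org y -144.22876149121876 136.22613979331948 z 0.04782672211091337
[0.6001 0.0745]
13.6 gap y edges -0.7 0.0 x inner (np.float64(-33.82322404088876), np.float64(50.489671268701436)) x outer -41.59216613344791 59.275407530280184 org y -144.55226602326906 136.50597706303967 z 0.04782672211091337
[0.6002 0.0741]
held 5835 [[ -9.6 -20.8]
 [ 38.7  22.4]]
t 5.25 at [0.5084 0.0261 0.2151] shift [ 0.765 -0.222  0.125] turn [ 0.001  0.001 -0.005]
```

Run:
```python
from h import *
W=np.load("W3.npy").reshape(-1,3)
Wt=cloud("top",np.load("top_d.npy")).reshape(-1,3)
for P in(W,Wt):
    t=np.radians(12.9);ex=np.array([np.cos(t),np.sin(t)]);ey=np.array([-ex[1],ex[0]]);c=np.array([.6012,.0705])
    for z0,z1 in((.044,.052),(.003,.012)):
        l=(P[:,:2]-c)@np.c_[ex,ey]*1000;k=(P[:,2]>z0)&(P[:,2]<z1)&(abs(l[:,0])<30)&(abs(l[:,1])<60);y=np.sort(l[k][:,1])
        i=np.argmax(np.diff(y));print(z0,"range",y[0].round(1),y[-1].round(1),"largest hole",y[i:i+2].round(1))
    k=(P[:,2]>.044)&(P[:,2]<.052)&(abs(l[:,1])<20)&(abs(l[:,0])<60);x=np.sort(l[k][:,0]);i=np.argmax(np.diff(x));print("x hole",x[i:i+2].round(1),x[[0,-1]].round(1))
for p in([.6012,.0705,.2],):plan(p,12.9)
print((np.array([.6012,.0705])+ .001*ey).round(4))
```

```text
0.044 range -60.0 60.0 largest hole [-26.   25.8]
0.003 range -26.4 26.3 largest hole [-22.9 -22. ]
x hole [-42.5  42.1] [-49.9  50.6]
0.044 range -59.9 59.9 largest hole [-24.5  27.5]
0.003 range -20.4 28.1 largest hole [4.9 5.3]
x hole [-44.2  41.6] [-52.9  50.5]
t 5.25 at [0.5084 0.0261 0.2151] shift [ 0.836 -0.188  0.125] turn [ 0.001  0.001 -0.001]
[0.601  0.0715]
```

```bash
python3 -m handwheel '[0.25,-0.06,0,0,0,0,-1, 0.5,-0.12,0,0,0,0,-1, 0.75,-0.17,0,0,0,0,-1, 0.83,-0.18,0,0,0,0,-1, 0.83,-0.18,0.2,0,0,0,-1, 0.83,-0.18,0.35,0,0,0,-1, 0.83,-0.18,0.4,0,0,0,-1, 0.83,-0.18,0.4,0,0,0,-1, 0.83,-0.18,0.4,0,0,0,-1]'
python3 - <<'E'
from h import *
plan([.6007,.0697,.14],12.9)
p,d=snapshot("wrist");cv2.imwrite("pics/w4.png",p[:,:,::-1])
E
```

```text
clock: 6.0
tcp_pos: [0.6004, 0.0698, 0.1676]
tcp_rot: [0.0, 0.994, 0.112, -0.0]
ft_force: [0.6, -0.1, -1.5]
finger_gap: 0.014
gripper_force: 68.9
t 6.0 at [0.6004 0.0698 0.1676] shift [0.003 0.001 0.23 ] turn [ 0.     0.001 -0.002]
```

View pics/w4.png

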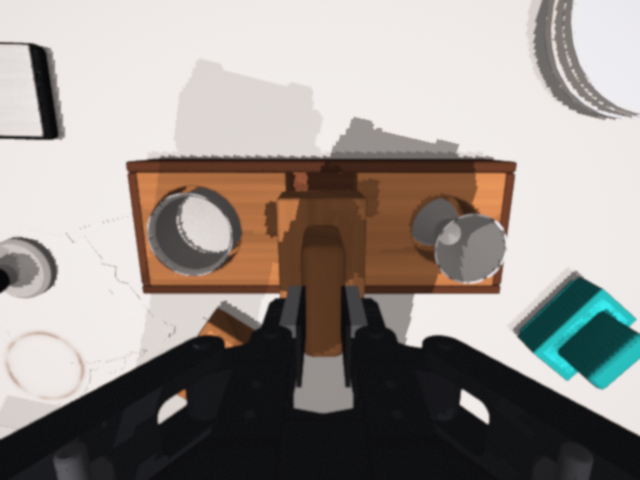

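The block at (322,250) is over the gap and parallel to it, clear of cup and jigger. Lowering gently.

```bash
python3 -m handwheel '[0,0,0.1,0,0,0,-1, 0,0,0.2,0,0,0,-1, 0,0,0.3,0,0,0,-1, 0,0,0.37,0,0,0,-1, 0,0,0.44,0,0,0,-1, 0,0,0.5,0,0,0,-1, 0,0,0.5,0,0,0,-1]' && python3 -m handwheel '[0,0,0.05,0,0,0,-1, 0,0,0.1,0,0,0,-1, 0,0,0.15,0,0,0,-1, 0,0,0.19,0,0,0,-1, 0,0,0.23,0,0,0,-1, 0,0,0.26,0,0,0,-1, 0,0,0.26,0,0,0,-1, 0,0,0.26,0,0,0,-1]'
```

```text
clock: 6.63
tcp_pos: [0.5995, 0.0707, 0.1065]
tcp_rot: [-0.0, 0.994, 0.113, -0.001]
ft_force: [-0.7, 0.6, -0.2]
finger_gap: 0.0141
gripper_force: 68.9
clock: 7.3
tcp_pos: [0.6001, 0.0707, 0.0762]
tcp_rot: [0.0, 0.994, 0.113, -0.0]
ft_force: [0.9, 0.9, -1.6]
finger_gap: 0.0139
gripper_force: 68.9
```

```bash
python3 -m handwheel '[0,0,0.01,0,0,0,-1, 0,0,0.015,0,0,0,-1, 0,0,0.015,0,0,0,-1]' && python3 -m handwheel '[0,0,0,0,0,0,-0.5, 0,0,0,0,0,0,-0.3, 0,0,0,0,0,0,-0.2, 0,0,0,0,0,0,-0.2, 0,0,0,0,0,0,-0.2]' && python3 -m handwheel '[0,0,-0.1,0,0,0,-0.2, 0,0,-0.25,0,0,0,-0.2, 0,0,-0.5,0,0,0,-0.2, 0,0,-0.8,0,0,0,-0.2, 0,0,-1,0,0,0,-0.2, 0,0,-1,0,0,0,-0.2, 0,0,-1,0,0,0,-0.2]' && python3 -m handwheel '[-0.3,0,0,0,0,0,-0.2, -0.6,0,0,0,0,0,-0.2, -0.8,0,0,0,0,0,-0.2, -0.8,0,0,0,0,0,-0.2, -0.8,0,0,0,0,0,-0.2]'
python3 - <<'E'
from h import *
p,d=snapshot("wrist");cv2.imwrite("pics/w5.png",p[:,:,::-1]);W=cloud("wrist",d)
print("rib",rect(W,(.601,.0705),.045,.065,.1))
p,d=snapshot("scene");Ws=cloud("scene",d)
for n,q in(("nar",(.454,-.0445)),("wide",(.456,.13))): print(n,rect(W,q,.06,.06,.09),rect(Ws,q,.06,.06,.09))
E
```

```text
clock: 7.55
tcp_pos: [0.6005, 0.0708, 0.0751]
tcp_rot: [-0.0, 0.994, 0.113, 0.0]
ft_force: [-0.7, -0.2, 1.5]
finger_gap: 0.0141
gripper_force: 69.5
clock: 7.97
tcp_pos: [0.6003, 0.0707, 0.0746]
tcp_rot: [0.0, 0.994, 0.113, 0.0]
ft_force: [0.5, 0.1, 0.4]
finger_gap: 0.0339
gripper_force: 0.0
clock: 8.55
tcp_pos: [0.6014, 0.0707, 0.1964]
tcp_rot: [0.0, 0.994, 0.113, 0.002]
ft_force: [-0.4, 0.5, -0.7]
finger_gap: 0.0339
gripper_force: 0.0
clock: 8.97
tcp_pos: [0.5048, 0.0492, 0.1934]
tcp_rot: [-0.0, 0.994, 0.112, -0.001]
ft_force: [0.6, -0.7, 0.7]
finger_gap: 0.034
gripper_force: 0.0
rib (2192, array([602.2,  72.3]), array([49. , 17.4]), 'long axis deg', 13.4, 'z', np.float64(0.0878), 'mean', array([602.4,  72.2]))
nar (1255, array([465., -45.]), array([34.1, 17.8]), 'long axis deg', -9.8, 'z', np.float64(0.079), 'mean', array([467.5, -43.4])) (385, array([453.4, -43.3]), array([51. , 19.9]), 'long axis deg', -10.1, 'z', np.float64(0.0764), 'mean', array([451.6, -40. ]))
wide (1658, array([459. , 129.9]), array([50.1, 18. ]), 'long axis deg', -22.4, 'z', np.float64(0.0793), 'mean', array([462.2, 128.1])) (452, array([456. , 130.2]), array([51.6, 19.2]), 'long axis deg', -22.6, 'z', np.float64(0.0783), 'mean', array([453.6, 134.4]))
```

View pics/w5.png

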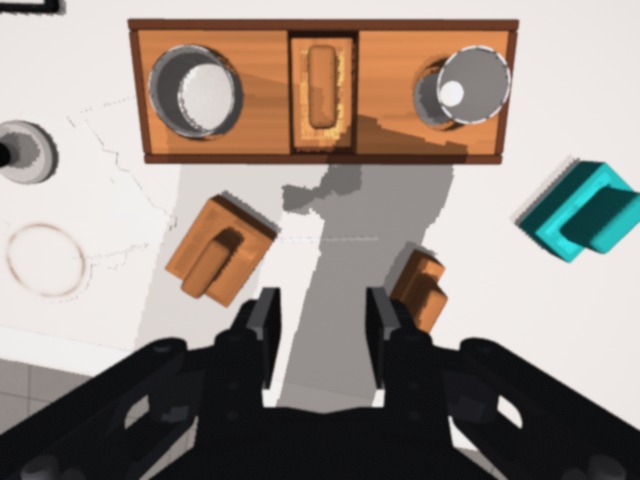

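The blank is seated in the gap at (322,90). Its rib top is at 88 mm, so the underside is on the floor. The narrow and wide blanks have not moved, and the gripper is clear.

```bash
python3 -c "
from rig import *
print(sign_off())"
```

```text
the job is handed in; nothing more can be done
None
```

The 44 mm blank is set rib up in the gap, down on the organiser's floor and within about 2 mm of the gap's centre; the narrow and wide blanks were not moved, and the job was handed in at about 9 s, with no verdict reported back.

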